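# Take the steam cap off the rice cooker for washing

## Robot

A 7-joint arm with a two-finger parallel gripper is mounted at the origin on the work surface. World frame = base frame: x ahead of the robot, y to its left, z up, the work surface at z = 0. Lengths are in mm, angles in rad, forces in N, time in s.
With the tool pointing down it reaches from about 425 to 1025 mm from the base axis. Payload 9.4 kg.
Tool frame: the origin (TCP) lies between the finger pads; the fingertips stand 22 mm ahead of it and the grasp point (between the pads) lies 3 mm ahead of it; z points along the fingers, y is the line along which they close (so a half turn about z gives the same grasp; the last joint's range is limited). The gripper opens to 85 mm and grips with 20 to 120 N. Pads are 22 mm wide; open, the fingers measure 114 mm over their backs; the gripper's body (76 mm by 85 mm) begins 54 mm behind the grasp point. The pads swing forward as they close: fully open they stand 13 mm farther back than shut.
Start: joints at [-0.077, 0.599, -0.003, 1.599, 0.002, 0.943, -0.08], TCP at [724.999, -0.007, 232.475] pointing down, gripper open.
Joint ranges: [-2.57, 2.57], [-0.35, 1.97], [-1.29, 1.29], [0.11, 2.56], [-1.05, 4.19], [0.11, 1.86], [-2.63, 2.63]. Speed limits (rad/s): [2.22, 2.22, 3.01, 3.01, 3.14, 3.14, 3.14].

## Interface

Orientations are given as a unit quaternion [w, x, y, z].
In Python, from rig import * gives the robot as it stands. The module is installed in compiled form; this text tells all that it offers.
- The arm moves only by the shell command python3 -m crank 'ROWS' [FORCE]. ROWS is JSON, a list that holds one entry, the list of rows, each a list of 7 numbers: the shift along the tool's x, y, z in mm, then the turn, a rotation vector about the tool's x, y, z in degrees, then the opening, from 0 (shut) to 1 (fully open). A call has 1 to 10 rows; each row is the pose to reach, as a shift and turn from the pose commanded when the call began, along the tool's axes at that moment; what a row does not reach only later rows make up. A row lasts 1/8 s, in which the tool goes at most 62.5 mm and 10.7 degrees, less where a joint would pass 70% of its speed; a pose out of reach is approached as far as the arm can. A call with a gripper value outside its range is refused whole. The fingers move at their own pace and stop on an object; FORCE is the grip in N (left out, the last holds). Time passes only in rows, so rows that repeat a pose let the fingers close. It gives the time, the measured TCP pose, the force, the opening and the grip force at its end, in the units of the state.
- get_obs(): the state, without advancing time (a new reading comes with each control period).
- read_camera(name): name is "scene" or "side" or "wrist"; returns the picture (400x640x3 uint8, red, green, blue); there is no depth.
- camera_params(name): a dict with "vfov" (degrees; the focal length in pixels is half the picture's height over the tangent of half this angle, whatever the lens; pixels are square), "cx", "cy" (the principal point, pixels), "k1" (the pictures are not rectified: a ray, as slopes to the right and down, at radius r is drawn at 1 + k1 r^2 times it, then the intrinsics apply), "T" (4x4, takes a point from camera to world coordinates). Camera axes: x right, y down, z forward; pixel columns grow to the right and rows downward; lengths in mm; the calibration is good to about 2 mm. A picture is of the moment at which its call begins: read the wrist's pose just before it. camera_params takes no time and is no camera call; for the wrist camera it gives the pose at the moment of the call.
- finish_job(): hands the job in; it is judged then, once.
Trained networks look in the newest picture that a camera, given by its name, has taken for a name from the list of things; names that differ only in an ending like _2 or _b are one class to them, and where a whole thing is asked for, a point or a joint stands for the part that bears it (a point fixed in the world has none). Each returns a list of dicts, best first, with "confidence" (0 to 1); they miss things now and then, are a little off and sometimes report something else, mostly with a low value. They report only what shows in the picture. A call takes as long as a camera call. They do not tell look-alikes from the thing itself.
- boxes_of(thing, camera): "at" ([column, row] in pixels, amid what is visible of it).
- regions_of(thing, camera): "region" (400x640 bool, what is visible of it) and "at" ([column, row] in pixels, amid what is visible of it).
The state is a dict: "time_s": time; "qpos": joint angles; "qd": joint speeds; "joint_torque": joint torques, N m; "tcp_pos": TCP position; "tcp_rot": TCP orientation; "ft_force": force on the tool from outside, world axes, zero at the start; "torque": the same for the moment, N m; "gripper_width": finger opening in mm; "grip_force": force on a finger pad.
Only numpy, scipy, OpenCV 4.12 (cv2) and the standard library are available. Lean on these libraries where they do the work, as an engineer would, in place of code of your own. Each camera call takes 0.05 s, during which the arm holds its last target. There are 200 camera calls.

## Task

The rice cooker's steam cap has to go to the wash. Squeeze the two tabs on its sides together, working by feel so that the cap is not jammed down or sideways in its well nor pulled while a catch still holds, lift it straight out, and gently stand it right way up on the bare floor of the free end of the washing-up tray. Do not pinch the thin tabs hard, and leave the paddle, the measuring cup and the tin where they are.

Things in the scene. Friction and masses are not known exactly. Their poses are not given: they have to be found in the camera images.
- cap: Grey plastic steam cap on the cooker's top panel: hood 62 mm (x) by 44 (y) by 36 high with slots on top, and at mid-length of each long side (+y, -y) a ribbed finger plate, 26 wide (x), from 6 to 32 mm above the panel. Origin: centre of the hood's underside, level with the panel when fitted; z up. Its catches reach 10 mm below the origin: stood on a flat floor it rests on them, origin 10 mm up.
- tab_side (a point): Centre of the ribbed face of the cap's +y tab (30 mm from the cap's middle, 19 above its origin); the -y tab mirrors it. 60 mm across both at rest. Each slides in on its own spring, 3.4 N at first, 2.8 N more per mm, to a stop at 5.2 mm (49.6 across); its hook, 4 mm under the well's lip, is free from 4 mm in. Both must be free at once: a grip well off-centre leaves one hooked. Each bears 35 N.
- cooker: White rice cooker, 300 (x) by 240 (y) by 190 mm high, fixed. Origin: centre of its underside, z up; display on -x face. In the middle of its flat steel top panel (200 by 170, 190 up) is the cap's well: 0.5 mm side play, tabs to +y and -y. Summed over all contacts the cap bears 15 N against the cooker: keep the net push felt under 7 N. Unsqueezed it lifts 1.5 mm, then the hooks catch.
- tray: Shallow steel washing-up tray, 260 (x) by 200 (y) mm, rim 20 high, floor 3 mm thick; it does not slide. Origin: centre of its underside, z up. Its free end is the +x end: bare floor from x = 35 to 125 mm, y from -95 to 95 mm.
- scoop: Clear plastic measuring cup, 66 mm wide, 58 high, standing in the tray's -x end. Origin: centre of its underside.
- paddle: White rice paddle 7 mm thick, 54 wide and 180 long, lying across the middle of the tray along its y. Origin: at its underside, near its middle.
- tin: Small steel food tin, 56 mm wide and 75 high, on the counter between cooker and tray. Origin: centre of its underside.
There are look-alikes about, which are no part of the job. What is shaped like the cap but green is not meant.

How it is judged (in metres and radians):
On the way, in this order (a step that is already met when the one before it is completed fails the run):
1. the cap is lifted clear of its well, held in the fingers (z of cap in the frame of cooker above 0.215 m and contact force between the fingers and cap above 0.3 N), for 0.1 s.
2. the cap is stood on the tray's floor while the fingers still hold it (contact force between cap and tray above 0.2 N and contact force between the fingers and cap above 0.3 N and angle between cap's own z axis and vertical below 0.26 rad), for 0.04 s.
At the end, for the whole second after the job is handed in: the cap stands still and upright (within 5 degrees) on its catches on the bare floor of the tray's free end, its origin between 20 and 115 mm along the tray's +x and within 85 mm of the tray's middle in y (x of cap in the frame of tray between 0.02 and 0.115 m and y of cap in the frame of tray between -0.085 and 0.085 m and z of cap in the frame of tray between 0.009 and 0.017 m and angle between cap's own z axis and vertical below 0.09 rad and linear speed of cap below 0.02 m/s); the robot touches nothing.
It fails at once if the cap is forced against the cooker (pressed down, sideways or pulled against its catches) with over 15 N (contact force between cap and cooker above 15 N).
It fails at once if the cap is pinched with over 70 N (contact force between the fingers and cap above 70 N).
It fails at once if the cap is banged down on the tray with over 40 N (contact force between cap and tray above 40 N).
It fails at once if the measuring cup, the paddle or the tin is moved by over 20 mm (distance of any of scoop, paddle, tin from where it was at the start of the episode above 0.02 m).
It also fails if it takes over 61 s, if anything falls off the work surface, if the arm or the gripper's body presses on something with over 40 N, if the wrist force passes 120 N, or if a joint passes its speed limit or range.

## Working session

There is one attempt and no reset: what is moved stays moved. The work goes in short steps, Python scripts to look and compute and a shell command to move; the robot and the scene stay as the last step left them, time stands still between calls to the robot, and variables do not carry over. Pictures are saved under pics/ and viewed, at most 10 in all, crops included, and the job is handed in when it is done.

```bash
mkdir -p pics; cat > h.py <<'E'
from rig import *
import numpy as np, cv2
from scipy.spatial.transform import Rotation as R
def ray(cam,px,P=None):
    P=P or camera_params(cam); f=200/np.tan(np.radians(P["vfov"])/2)
    d=np.array([(px[0]-P["cx"])/f,(px[1]-P["cy"])/f]); u=d.copy()
    for _ in range(30): u=d/(1+P["k1"]*(u@u))
    T=np.array(P["T"]); v=T[:3,:3]@np.array([u[0],u[1],1]); return T[:3,3],v/np.linalg.norm(v)
def at_z(cam,px,z,P=None):
    o,v=ray(cam,px,P); return o+v*(z-o[2])/v[2]
def tri(a,b):
    A=np.zeros((3,3));c=np.zeros(3)
    for o,v in (a,b):
        M=np.eye(3)-np.outer(v,v);A+=M;c+=M@o
    return np.linalg.solve(A,c)
def proj(cam,p,P=None):
    P=P or camera_params(cam); f=200/np.tan(np.radians(P["vfov"])/2)
    q=np.linalg.inv(np.array(P["T"]))@np.append(p,1); u=q[:2]/q[2]; u=u*(1+P["k1"]*(u@u))
    return u*f+[P["cx"],P["cy"]]
E
python3 - <<'E'
from h import *
o=get_obs();print(o)
for c in("scene","side","wrist"):
    im=read_camera(c);cv2.imwrite(f"pics/{c}0.png",im[:,:,::-1])
    P=camera_params(c);print(c,P["vfov"],P["k1"],np.round(P["T"],2).tolist())
    for t in("cap","cooker","tray","tin","scoop","paddle","tab_side"):
        print(t,[(np.round(d["at"]).tolist(),round(d["confidence"],2)) for d in boxes_of(t,c)][:4])
E
python3 -c "
import cv2,numpy as np
cv2.imwrite('pics/ab.png',cv2.resize(np.vstack([cv2.imread('pics/scene0.png'),cv2.imread('pics/side0.png')]),(480,600)))"
```

```text
{'time_s': 0.0, 'qpos': array([-0.07671012,  0.60013294, -0.00253999,  1.6001506 ,  0.0018124 ,
        0.94289895, -0.07984029]), 'qd': array([-5.06493267e-04,  3.22479013e-05,  2.24796720e-03,  2.45944995e-04,
        1.73562049e-04,  7.19495673e-04, -2.37141544e-04]), 'joint_torque': array([-9.47821900e-04, -7.76440001e+01,  1.56451017e+00, -2.58004493e+01,
        1.21808253e-02,  8.94789293e-03,  3.55701900e-05]), 'tcp_pos': array([ 7.24517927e+02, -1.54395855e-02,  2.31603964e+02]), 'tcp_rot': array([-5.03101862e-04,  7.07094899e-01,  7.07118218e-01, -6.14188075e-04]), 'ft_force': array([-0.20440595,  0.3249503 ,  0.00637437]), 'torque': array([-0.00860267,  0.02279966,  0.02514894]), 'grip_force': 0.0, 'gripper_width': 85.2636929960258}
scene 49.12841651358484 -0.04353736444387117 [[0.25, 0.92, -0.3, 782.41], [0.97, -0.24, 0.07, -71.21], [-0.01, -0.31, -0.95, 1130.99], [0.0, 0.0, 0.0, 1.0]]
cap [([286.0, 167.0], 0.63), ([205.0, 218.0], 0.57)]
cooker [([216.0, 238.0], 0.6)]
tray [([429.0, 214.0], 0.6)]
tin []
scoop [([424.0, 172.0], 0.91)]
paddle [([428.0, 200.0], 0.76), ([215.
[... 158 characters left out ...]
 [0.01, -0.34, -0.94, 946.96], [0.0, 0.0, 0.0, 1.0]]
cap [([323.0, 60.0], 0.9), ([369.0, 196.0], 0.65)]
cooker [([322.0, 89.0], 0.8)]
tray [([245.0, 320.0], 0.86)]
tin [([268.0, 195.0], 0.56), ([267.0, 342.0], 0.38)]
scoop [([299.0, 344.0], 0.98)]
paddle [([328.0, 60.0], 0.74), ([267.0, 343.0], 0.6)]
tab_side [([373.0, 192.0], 0.94), ([329.0, 63.0], 0.68)]
wrist 71.24929255871533 -0.044829925458995876 [[1.0, -0.0, -0.0, 725.43], [-0.0, -0.95, -0.31, 78.95], [0.0, 0.31, -0.95, 374.05], [0.0, 0.0, 0.0, 1.0]]
cap [([51.0, 203.0], 0.72)]
cooker [([84.0, 321.0], 0.64)]
tray [([118.0, 15.0], 0.83)]
tin [([199.0, 170.0], 0.72)]
scoop []
paddle [([168.0, 4.0], 0.67)]
tab_side [([46.0, 201.0], 0.77)]
```

View pics/scene0.png

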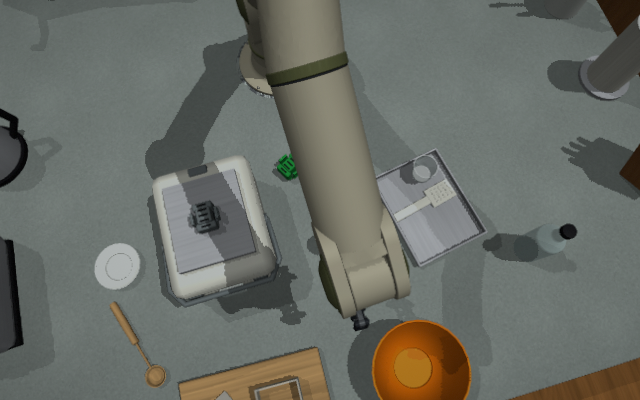

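View pics/side0.png

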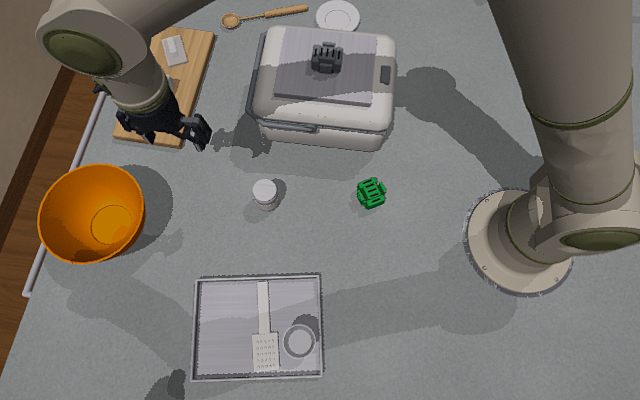

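The scene view shows the grey cap at (205,218) on the cooker; the green look-alike is at (286,167) on the counter. In the side view the cap is at (326,57), and the tray's corners are near (196,280), (320,275), (323,378) and (193,381). The tray's free end is on the left in the side view.

```bash
python3 - <<'E'
from h import *
print("cap",tri(ray("scene",(205,217)),ray("side",(326,57))))
for c,t in(("scene","cap"),("side","cap")):
    read_camera(c)
    for d in regions_of(t,c): print(c,t,d["at"],d["confidence"],d["region"].sum())
# panel / tray edges
sc=[at_z("scene",p,190)for p in((162,188),(238,168),(258,258),(180,272))];print("panel scene",np.round(sc,0).tolist())
sd=[at_z("side",p,190)for p in((283,27),(387,35),(375,104),(274,95))];print("panel side",np.round(sd,0).tolist())
t=[at_z("side",p,20)for p in((194,279),(321,274),(324,379),(192,382))];print("tray",np.round(t,0).tolist())
for d in regions_of("tray","side")[:1]:
    m=d["region"].astype(np.uint8);q=cv2.boxPoints(cv2.minAreaRect(cv2.findNonZero(m)));print(q)
    print(np.round([at_z("side",p,20) for p in q]).tolist())
print("tin",at_z("side",(265,184),75))
E
```

```text
cap [ 491.16243033 -256.75432826  212.25539852]
scene cap [207.3, 219.2] 0.62 717
scene cap [285.8, 167.3] 0.55 357
side cap [325.8, 55.6] 0.9 748
side cap [370.8, 193.2] 0.83 684
panel scene [[391.0, -345.0, 190.0], [388.0, -167.0, 190.0], [603.0, -166.0, 190.0], [590.0, -335.0, 190.0]]
panel side [[599.0, -336.0, 190.0], [372.0, -353.0, 190.0], [377.0, -177.0, 190.0], [584.0, -163.0, 190.0]]
tray [[699.0, 210.0, 20.0], [432.0, 154.0, 20.0], [392.0, 359.0, 20.0], [651.0, 409.0, 20.0]]
[[186.57935 278.3807 ]
 [319.7314  273.9423 ]
 [323.21753 378.5261 ]
 [190.06546 382.9645 ]]
[[715.0, 211.0, 20.0], [435.0, 154.0, 20.0], [394.0, 359.0, 20.0], [654.0, 411.0, 20.0]]
tin [583.23915825  -9.87735449  75.        ]
```

```bash
python3 -m crank '[[[0,0,-55,0,0,5,1],[-40,-35,-100,0,0,15,1],[-85,-75,-110,0,0,25,1],[-125,-115,-110,0,0,35,1],[-165,-155,-110,0,0,45,1],[-200,-190,-110,0,0,55,1],[-235,-215,-110,0,0,65,1],[-256,-234,-110,0,0,75,1],[-256,-234,-110,0,0,85,1],[-256,-234,-110,0,0,90,1]]]' 20
python3 -m crank '[[[0,0,0,0,0,0,1],[0,0,0,0,0,0,1]]]'
cat > look.py <<'E'
from h import *
import sys
o=get_obs();P=camera_params("wrist");im=read_camera("wrist");cv2.imwrite(f"pics/{sys.argv[1]}.png",im[:,:,::-1])
print(o["tcp_pos"],R.from_quat(np.roll(o["tcp_rot"],-1)).as_matrix().round(3).tolist(),o["ft_force"],o["qpos"].round(2),o["time_s"])
for t in("cap","tab_side"):
    for d in regions_of(t,"wrist"):
        m=d["region"].astype(np.uint8);r=cv2.minAreaRect(cv2.findNonZero(m))
        print(t,d["at"],round(d["confidence"],2),m.sum(),r,at_z("wrist",d["at"],226,P))
E
python3 look.py w1
```

```text
time_s: 2.7
tcp_pos: [490.7, -256.4, 342.8]
tcp_rot: [0.0, 1.0, -0.003, 0.0]
ft_force: [0.5, -0.7, -0.4]
gripper_width: 85.6
grip_force: 0.0
time_s: 2.95
tcp_pos: [491.1, -255.9, 342.5]
tcp_rot: [0.0, 1.0, 0.001, 0.0]
ft_force: [-0.8, 0.2, -0.1]
gripper_width: 85.2
grip_force: 0.0
[ 491.06986878 -255.88461802  342.53049594] [[1.0, 0.002, 0.0], [0.002, -1.0, -0.0], [0.0, 0.0, -1.0]] [-0.8029944   0.17696295 -0.10584703] [ 0.05  0.29  0.44  1.88 -0.15  1.   -1.02] 2.95
cap [203.9, 235.1] 0.82 1151 ((201.60975646972656, 233.51220703125), (35.29527282714844, 38.41874694824219), 51.34019470214844) [ 443.83877552 -139.57956359  226.        ]
cap [321.6, 187.1] 0.73 3350 ((319.0, 187.0), (66.0, 62.0), 90.0) [ 495.25725951 -260.38806926  226.        ]
tab_side [320.2, 188.0] 0.93 3208 ((319.0, 186.5), (63.0, 62.0), 90.0) [ 494.35263915 -259.04267075  226.        ]
tab_side [200.8, 231.1] 0.73 1155 ((201.81964111328125, 232.9835968017578), (34.82603454589844, 38.66714096069336), 50.19443130493164) [ 448.34651148 -136.9457008   226.        ]
```

View pics/w1.png

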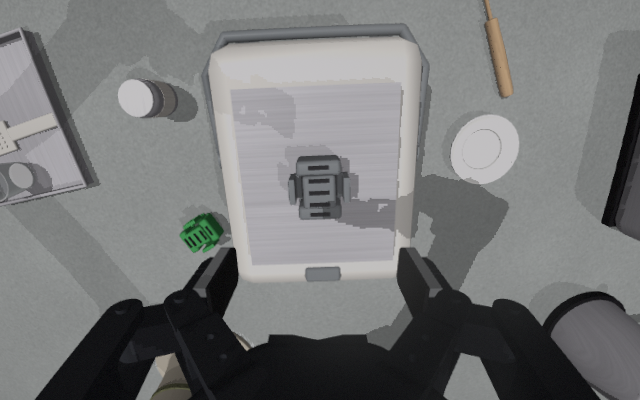

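The wrist picture shows the cap at (320,188), tabs left and right at about (293,188) and (347,187). The steel panel's corners are near (232,92), (401,84), (409,262) and (247,265).

```bash
python3 - <<'E'
from h import *
q=np.array([at_z("wrist",p,190)[:2] for p in((232,92),(401,84),(409,262),(247,265))]);print(q.round(1),q.mean(0))
for a,b in((3,0),(2,1),(1,0),(2,3)):
    d=q[b]-q[a];print(np.linalg.norm(d).round(1),np.degrees(np.arctan2(d[1],d[0])).round(2))
for p in((293,188),(347,187)):print(at_z("wrist",p,220))
for p in((299,157),(341,157)):print("hood top",at_z("wrist",p,226))
im=cv2.imread("pics/w1.png")[140:235,265:375];cv2.imwrite("pics/w1c.png",cv2.resize(im,None,fx=6,fy=6,interpolation=2))
E
```

```text
[[ 583.7 -171.3]
 [ 591.1 -339.4]
 [ 390.1 -367.4]
 [ 386.3 -171. ]] [ 487.7999973  -262.23723465]
197.4 -0.09
202.9 7.93
168.2 92.51
196.4 91.12
[ 492.54495888 -232.37485172  220.        ]
[ 493.52932935 -285.6405603   220.        ]
hood top [ 524.44217712 -239.33208722  226.        ]
hood top [ 524.41307098 -278.46612961  226.        ]
```

View pics/w1c.png

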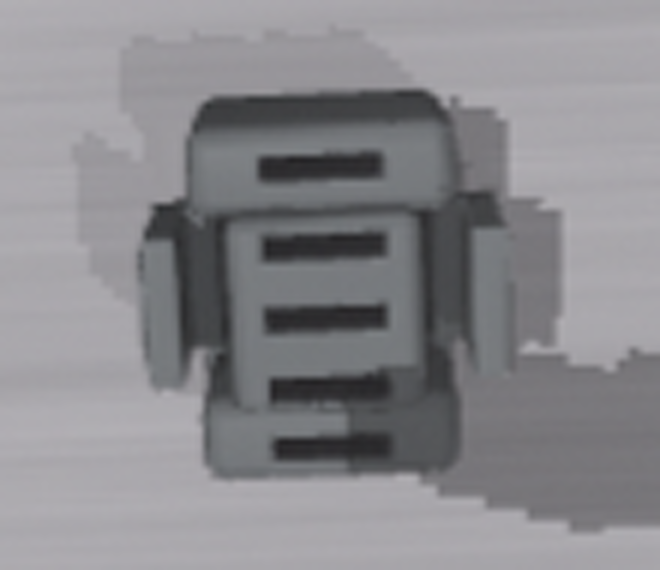

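The crop shows five slots on the hood's top running down the middle, slightly tilted; tab outer edges are at about crop x 140 and 512, mid row about 290.

```bash
python3 - <<'E'
from h import *
f=lambda x,y,z:at_z("wrist",(265+(x-2.5)/6,140+(y-2.5)/6),z)
s=np.array([f(x,y,z) for x,y,z in((320,166,226),(323.5,245,226),(326,318,226),(330,388,226),(332,446,226))]);print(s.round(1).tolist())
c=np.polyfit(s[:,0],s[:,1],1);print("yaw slots",np.degrees(np.arctan(c[0])))
a,b=f(258,169,226),f(382,162,226);d=a-b;print("slot dir",np.degrees(np.arctan2(d[1],d[0]))-90)
# tab tops: outer edges at upper rim z=222
L=[f(147,240,222),f(153,388,222)];Rr=[f(508,230,222),f(514,370,222)]
print(np.round(L,1).tolist(),np.round(Rr,1).tolist(),np.mean(L+Rr,0))
for t in (L,Rr): d=t[0]-t[1];print(np.degrees(np.arctan2(d[1],d[0])))
E
```

```text
[[514.7, -257.0, 226.0], [501.9, -257.5, 226.0], [489.7, -257.9, 226.0], [477.7, -258.6, 226.0], [467.4, -258.9, 226.0]]
yaw slots 2.432626840572388
slot dir 3.2448151275108614
[[501.7, -229.0, 222.0], [476.2, -229.2, 222.0]] [[503.3, -287.3, 222.0], [479.3, -289.1, 222.0]] [ 490.12700319 -258.6500749   222.        ]
0.4170655466349566
4.350337560830206
```

```bash
python3 -m crank '[[[-1,2,30,0,0,-2.7,1],[-1,2,60,0,0,-2.7,0.88],[-1,2,85,0,0,-2.7,0.88],[-1,2,100,0,0,-2.7,0.88],[-1,2,112,0,0,-2.7,0.88],[-1,2,120,0,0,-2.7,0.88],[-1,2,127,0,0,-2.7,0.88],[-1,2,127,0,0,-2.7,0.88]]]' 20; python3 look.py w2; cd pics; python3 -c "
import cv2;cv2.imwrite('w2c.png',cv2.imread('w2.png')[100:400,120:520])"
```

```text
time_s: 4.1
tcp_pos: [489.9, -258.0, 215.3]
tcp_rot: [-0.0, 1.0, 0.024, -0.0]
ft_force: [0.4, 0.3, 0.3]
gripper_width: 75.0
grip_force: 0.0
[ 489.93449219 -257.97796745  215.30418359] [[0.999, 0.047, -0.0], [0.047, -0.999, 0.0], [-0.0, -0.0, -1.0]] [0.36657129 0.33560442 0.26236746] [ 0.12  0.44  0.37  2.03 -0.24  0.72 -0.89] 4.1
cap [159.4, 268.4] 0.9 1842 ((156.9203643798828, 267.77069091796875), (46.6082763671875, 51.316993713378906), 61.38954162597656) [ 481.02179259 -171.82046192  226.        ]
cap [317.4, 245.6] 0.61 10239 ((317.0, 245.5), (113.0, 112.0), 90.0) [ 499.47181517 -257.97667826  226.        ]
tab_side [154.1, 263.2] 0.84 1820 ((157.2941131591797, 267.323486328125), (46.47611618041992, 51.62107467651367), 59.03623962402344) [ 484.15737211 -169.30475383  226.        ]
tab_side [316.2, 249.0] 0.77 10095 ((316.5, 246.0), (112.0, 113.0), 90.0) [ 497.43692543 -257.4360649   226.        ]
```

View pics/w2c.png

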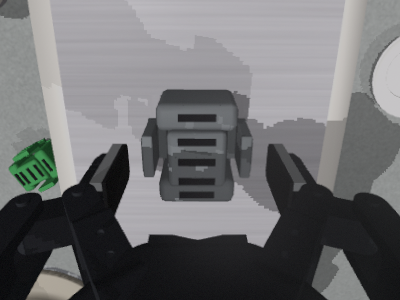

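The crop shows the cap centred between the pads (tab edges at x 142 and 254, pads at 128 and 268), with pad tips at row ~150. I'll check the fore-aft fit by projection.

```bash
python3 - <<'E'
from h import *
o=get_obs();M=R.from_quat(np.roll(o["tcp_rot"],-1)).as_matrix();t=o["tcp_pos"]
for x in(11,-11):
  for z in (20,14,8,0): print(x,z,[ (proj("wrist",t+M@[x,y,z])-[120,100]).round() .tolist() for y in(37.5,-37.5)])
print("tab top corners predicted if cap at tcp xy",[(proj("wrist",[*(t+M@[x,y,0])[:2],222])-[120,100]).round().tolist() for x in(13,-13) for y in(-30,30)])
E
```

```text
11 20 [[256.0, 120.0], [137.0, 120.0]]
11 14 [[258.0, 124.0], [135.0, 124.0]]
11 8 [[260.0, 128.0], [133.0, 128.0]]
11 0 [[264.0, 134.0], [130.0, 134.0]]
-11 20 [[254.0, 151.0], [139.0, 151.0]]
-11 14 [[256.0, 156.0], [138.0, 156.0]]
-11 8 [[258.0, 161.0], [136.0, 161.0]]
-11 0 [[261.0, 168.0], [133.0, 168.0]]
tab top corners predicted if cap at tcp xy [[141.0, 136.0], [252.0, 136.0], [144.0, 177.0], [250.0, 177.0]]
```

```bash
python3 -c "
import cv2;im=cv2.imread('pics/w2.png')[200:320,200:400];cv2.imwrite('pics/w2d.png',cv2.resize(cv2.convertScaleAbs(im,alpha=1.8,beta=20),None,fx=4,fy=4,interpolation=2))"
```

```text
(no output)
```

View pics/w2d.png

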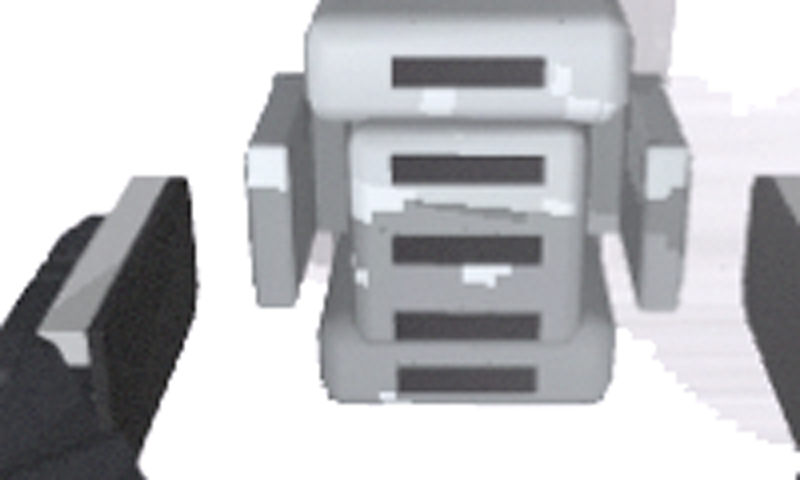

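The zoom shows the pad tips appearing about level with the tab tops (tip corners (187,178)/(753,178), tab-top corners (247,148)/(689,148)), i.e. the pads sit farther back than expected. I'll close to just outside the tabs, which swings them forward, and look again.

```bash
python3 -m crank '[[[0,0,0,0,0,0,0.75],[0,0,0,0,0,0,0.75],[0,0,0,0,0,0,0.75]]]' 20; python3 - <<'E'
from h import *
o=get_obs();im=read_camera("wrist")[:,:,::-1];cv2.imwrite("pics/w3d.png",cv2.resize(cv2.convertScaleAbs(im[200:320,200:400],alpha=1.8,beta=20),None,fx=4,fy=4,interpolation=2))
M=R.from_quat(np.roll(o["tcp_rot"],-1)).as_matrix();t=o["tcp_pos"];print(t,o["ft_force"],o["gripper_width"])
for x in(11,-11):
  for z in (20,10,0,-10): print(x,z,[ ((proj("wrist",t+M@[x,y,z])-[200,200])*4).round() .tolist() for y in(32,-32)])
E
```

```text
time_s: 4.62
tcp_pos: [490.1, -258.0, 215.6]
tcp_rot: [0.0, 1.0, 0.024, 0.0]
ft_force: [0.4, 0.4, 0.3]
gripper_width: 64.1
grip_force: 0.0
[ 490.05082086 -258.00382862  215.59604825] [0.35734722 0.3643213  0.34402122] 64.10465154388474
11 20 [[671.0, 79.0], [263.0, 80.0]]
11 10 [[682.0, 106.0], [251.0, 107.0]]
11 0 [[695.0, 135.0], [238.0, 136.0]]
11 -10 [[709.0, 169.0], [223.0, 170.0]]
-11 20 [[663.0, 204.0], [271.0, 204.0]]
-11 10 [[674.0, 236.0], [260.0, 236.0]]
-11 0 [[685.0, 272.0], [248.0, 272.0]]
-11 -10 [[698.0, 312.0], [235.0, 312.0]]
```

View pics/w3d.png

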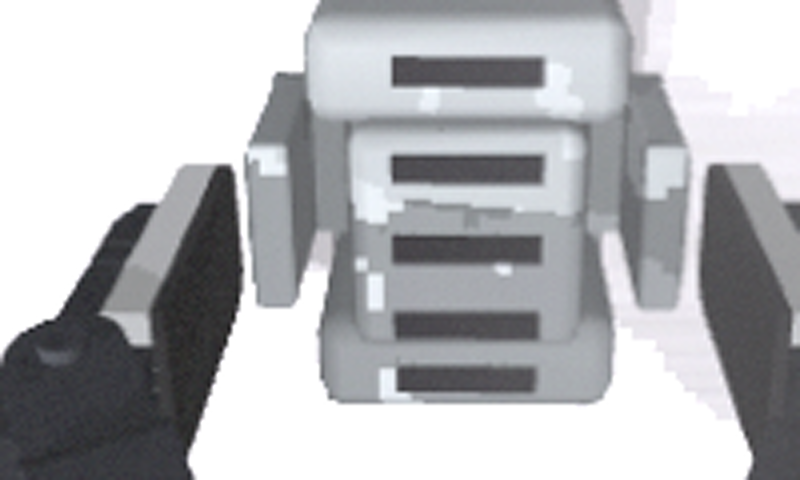

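The picture shows the tips (232,166)/(706,166) still at the tab-top depth, with 2 mm clearance on each side. I'll go down with a guarded descent, watching the force.

```bash
python3 -m crank '[[[0,0,3,0,0,0,0.75],[0,0,6,0,0,0,0.75],[0,0,8,0,0,0,0.75],[0,0,8,0,0,0,0.75]]]' 20;  python3 -m crank '[[[0,0,1,0,0,0,0.75],[0,0,1,0,0,0,0.75]]]' ; python3 -m crank '[[[0,0,1,0,0,0,0.75],[0,0,1,0,0,0,0.75]]]'; python3 -m crank '[[[0,0,1,0,0,0,0.75],[0,0,1,0,0,0,0.75]]]'
```

```text
time_s: 5.18
tcp_pos: [489.9, -257.9, 207.2]
tcp_rot: [-0.0, 1.0, 0.024, -0.0]
ft_force: [-0.9, -0.2, 0.7]
gripper_width: 64.2
grip_force: 0.0
time_s: 5.42
tcp_pos: [490.0, -258.0, 206.5]
tcp_rot: [0.0, 1.0, 0.024, -0.0]
ft_force: [0.4, 0.4, -0.7]
gripper_width: 63.9
grip_force: 0.0
time_s: 5.68
tcp_pos: [490.0, -258.0, 205.4]
tcp_rot: [0.0, 1.0, 0.024, -0.0]
ft_force: [-0.5, 0.2, 0.2]
gripper_width: 63.8
grip_force: 0.0
time_s: 5.92
tcp_pos: [490.0, -258.0, 204.4]
tcp_rot: [-0.0, 1.0, 0.024, -0.0]
ft_force: [0.0, 0.6, 0.8]
gripper_width: 64.2
grip_force: 0.0
```

```bash
for i in 1 2 3; do python3 -m crank '[[[0,0,1,0,0,0,0.75],[0,0,1,0,0,0,0.75]]]' | grep -E "tcp_pos|ft_f"; done; python3 - <<'E'
from h import *
im=read_camera("wrist")[:,:,::-1];cv2.imwrite("pics/w4d.png",cv2.resize(cv2.convertScaleAbs(im[200:320,200:400],alpha=1.8,beta=20),None,fx=4,fy=4,interpolation=2))
E
```

```text
tcp_pos: [490.0, -258.0, 203.4]
ft_force: [0.1, 0.6, 0.6]
tcp_pos: [490.0, -258.0, 202.4]
ft_force: [0.4, 0.5, 0.8]
tcp_pos: [490.0, -258.0, 201.4]
ft_force: [-0.5, 0.3, 0.6]
```

View pics/w4d.png

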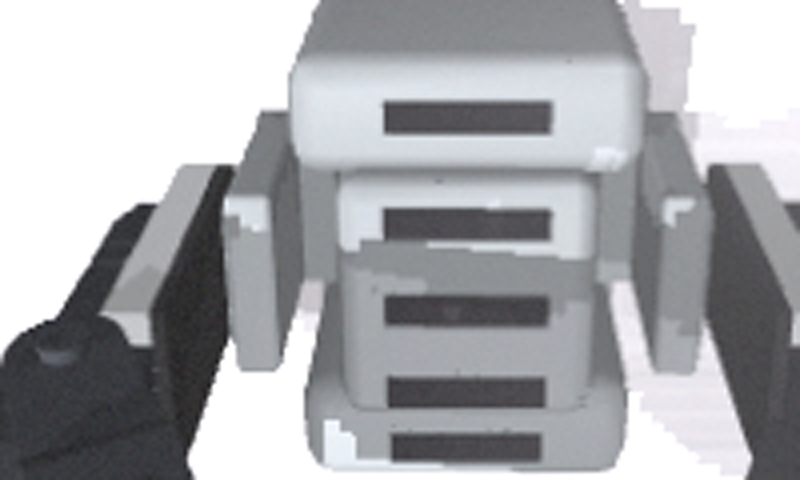

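The picture shows the pads straddling both tabs, tips now well below the tab tops. The gaps are about equal. I'll go down 3 mm more, then squeeze in small steps.

```bash
python3 -m crank '[[[0,0,1,0,0,0,0.75],[0,0,2,0,0,0,0.75],[0,0,3,0,0,0,0.75],[0,0,3,0,0,0,0.72],[0,0,3,0,0,0,0.72]]]' 20;  python3 -m crank '[[[0,0,0,0,0,0,0.695],[0,0,0,0,0,0,0.695],[0,0,0,0,0,0,0.695]]]';  python3 -m crank '[[[0,0,0,0,0,0,0.68],[0,0,0,0,0,0,0.68],[0,0,0,0,0,0,0.68]]]'
```

```text
time_s: 7.35
tcp_pos: [490.0, -258.0, 198.5]
tcp_rot: [0.0, 1.0, 0.024, -0.0]
ft_force: [-0.7, 0.4, 0.6]
gripper_width: 61.1
grip_force: 0.0
time_s: 7.72
tcp_pos: [490.0, -258.1, 198.6]
tcp_rot: [0.0, 1.0, 0.024, 0.0]
ft_force: [-0.9, 0.5, 4.0]
gripper_width: 59.2
grip_force: 4.2
time_s: 8.1
tcp_pos: [490.0, -258.1, 198.7]
tcp_rot: [0.0, 1.0, 0.023, 0.0]
ft_force: [-0.7, 1.1, 6.1]
gripper_width: 58.2
grip_force: 5.8
```

The upward force comes from the pads swinging forward and dragging the cap down, so I'll raise the tool a little as they close.

```bash
python3 -m crank '[[[0,0,-0.5,0,0,0,0.68],[0,0,-0.5,0,0,0,0.68]]]';  python3 -m crank '[[[0,0,-0.4,0,0,0,0.665],[0,0,-0.4,0,0,0,0.665],[0,0,-0.4,0,0,0,0.665]]]'
```

```text
time_s: 8.35
tcp_pos: [489.9, -258.0, 198.8]
tcp_rot: [0.0, 1.0, 0.024, -0.0]
ft_force: [-0.4, -0.4, 0.6]
gripper_width: 58.3
grip_force: 5.7
time_s: 8.72
tcp_pos: [490.0, -258.0, 199.3]
tcp_rot: [-0.0, 1.0, 0.024, -0.0]
ft_force: [-0.0, 1.0, -1.2]
gripper_width: 56.9
grip_force: 7.3
```

```bash
python3 -m crank '[[[0,0,-0.2,0,0,0,0.65],[0,0,-0.3,0,0,0,0.65],[0,0,-0.3,0,0,0,0.65]]]';  python3 -m crank '[[[0,0,-0.2,0,0,0,0.635],[0,0,-0.3,0,0,0,0.635],[0,0,-0.3,0,0,0,0.635]]]'
```

```text
time_s: 9.1
tcp_pos: [490.0, -258.0, 199.7]
tcp_rot: [0.0, 1.0, 0.024, 0.0]
ft_force: [0.3, -0.8, -0.7]
gripper_width: 55.7
grip_force: 9.1
time_s: 9.48
tcp_pos: [490.0, -258.0, 200.0]
tcp_rot: [0.0, 1.0, 0.024, 0.0]
ft_force: [0.7, 0.3, -1.2]
gripper_width: 54.5
grip_force: 10.8
```

```bash
python3 -m crank '[[[0,0,-0.2,0,0,0,0.62],[0,0,-0.3,0,0,0,0.62],[0,0,-0.3,0,0,0,0.62]]]';  python3 -m crank '[[[0,0,-0.2,0,0,0,0.605],[0,0,-0.3,0,0,0,0.605],[0,0,-0.3,0,0,0,0.605]]]'
```

```text
time_s: 9.85
tcp_pos: [490.0, -258.0, 200.3]
tcp_rot: [0.0, 1.0, 0.024, -0.0]
ft_force: [-0.0, 0.1, -0.7]
gripper_width: 53.4
grip_force: 12.4
time_s: 10.22
tcp_pos: [490.0, -258.0, 200.6]
tcp_rot: [0.0, 1.0, 0.024, 0.0]
ft_force: [-0.3, 0.6, -1.0]
gripper_width: 51.8
grip_force: 14.1
```

```bash
python3 -m crank '[[[0,0,-0.2,0,0,0,0.59],[0,0,-0.3,0,0,0,0.59],[0,0,-0.3,0,0,0,0.59]]]';  python3 -m crank '[[[0,0,-0.1,0,0,0,0.58],[0,0,-0.2,0,0,0,0.58],[0,0,-0.2,0,0,0,0.58]]]'
```

```text
time_s: 10.6
tcp_pos: [490.0, -258.0, 200.9]
tcp_rot: [0.0, 1.0, 0.024, -0.0]
ft_force: [0.2, -0.3, -1.2]
gripper_width: 50.8
grip_force: 15.7
time_s: 10.98
tcp_pos: [490.0, -258.0, 201.1]
tcp_rot: [0.0, 1.0, 0.024, -0.0]
ft_force: [-0.5, 1.1, -0.7]
gripper_width: 49.6
grip_force: 16.9
```

Both tabs are at their stops. I'll firm the grip slightly, then lift in small steps.

```bash
python3 -m crank '[[[0,0,0,0,0,0,0.55],[0,0,-0.3,0,0,0,0.55],[0,0,-0.6,0,0,0,0.55]]]' 24;  python3 -m crank '[[[0,0,-0.5,0,0,0,0.55],[0,0,-1,0,0,0,0.55]]]'; python3 -m crank '[[[0,0,-1,0,0,0,0.55],[0,0,-1.5,0,0,0,0.55]]]'
```

```text
time_s: 11.35
tcp_pos: [490.0, -258.0, 201.7]
tcp_rot: [-0.0, 1.0, 0.024, -0.0]
ft_force: [-0.1, 0.2, -0.8]
gripper_width: 48.5
grip_force: 27.5
time_s: 11.6
tcp_pos: [490.0, -258.0, 202.7]
tcp_rot: [0.0, 1.0, 0.024, -0.0]
ft_force: [-0.3, 0.4, -0.7]
gripper_width: 48.5
grip_force: 27.5
time_s: 11.85
tcp_pos: [490.0, -258.0, 204.3]
tcp_rot: [0.0, 1.0, 0.024, 0.0]
ft_force: [-0.0, 0.3, -0.5]
gripper_width: 48.4
grip_force: 27.5
```

No catch was felt, so I'll lift straight out.

```bash
python3 -m crank '[[[0,0,-4,0,0,0,0.55],[0,0,-10,0,0,0,0.55],[0,0,-18,0,0,0,0.55],[0,0,-28,0,0,0,0.55],[0,0,-40,0,0,0,0.55],[0,0,-52,0,0,0,0.55],[0,0,-62,0,0,0,0.55],[0,0,-70,0,0,0,0.55],[0,0,-75,0,0,0,0.55]]]';  python3 -m crank '[[[4,-15,0,0,0,0,0.55],[14,-45,0,0,0,-1,0.55],[25,-85,0,0,0,-2,0.55],[37,-125,0,0,0,-3,0.55],[49,-165,0,0,0,-4,0.55],[60,-205,0,0,0,-5,0.55],[72,-245,0,0,0,-6,0.55],[84,-285,0,0,0,-7,0.55],[95,-325,0,0,0,-8,0.55],[106,-365,0,0,0,-9,0.55]]]'; python3 -m crank '[[[0,0,0,0,0,0,0.55]]]'
```

```text
time_s: 12.98
tcp_pos: [490.0, -258.0, 279.7]
tcp_rot: [0.0, 1.0, 0.024, 0.0]
ft_force: [-0.5, -0.6, -0.4]
gripper_width: 48.4
grip_force: 27.5
time_s: 14.22
tcp_pos: [578.2, 114.1, 278.7]
tcp_rot: [-0.0, 0.995, 0.103, -0.0]
ft_force: [1.1, -0.7, -0.8]
gripper_width: 48.5
grip_force: 27.5
time_s: 14.35
tcp_pos: [578.3, 116.8, 278.2]
tcp_rot: [-0.001, 0.994, 0.105, -0.001]
ft_force: [0.6, -0.2, -0.2]
gripper_width: 48.3
grip_force: 27.5
```

```bash
python3 -m crank '[[[10,-25,0,0,0,0,0.55],[28,-60,10,0,0,0,0.55],[46,-100,30,0,0,0,0.55],[62,-135,60,0,0,0,0.55],[73,-157,90,0,0,0,0.55],[78,-168,110,0,0,0,0.55],[78,-168,120,0,0,0,0.55],[78,-168,120,0,0,0,0.55]]]'; python3 - <<'E'
from h import *
o=get_obs();P=camera_params("wrist");im=read_camera("wrist")[:,:,::-1].copy()
c,s=np.cos(np.radians(11.4)),np.sin(np.radians(11.4))
g=lambda x,y,z:tuple(int(v) for v in proj("wrist",[543.5+c*x-s*y,283+s*x+c*y,z],P))
for a,b in(((130,-100),(130,100)),((130,100),(27,100)),((130,-100),(27,-100)),((27,-100),(27,100)),((35,-95),(35,95))):
    cv2.line(im,g(*a,20 if a[0]==130 or b[1]==a[1] else 3),g(*b,20 if a[0]==130 or a[1]==b[1] else 3),(0,0,255),1)
cv2.imwrite("pics/w5.png",im);print(o["tcp_pos"])
E
```

```text
time_s: 15.35
tcp_pos: [620.9, 290.2, 159.0]
tcp_rot: [0.001, 0.995, 0.101, -0.0]
ft_force: [0.1, 0.2, -0.7]
gripper_width: 48.5
grip_force: 27.5
[620.89634463 290.1747943  158.99397399]
```

View pics/w5.png

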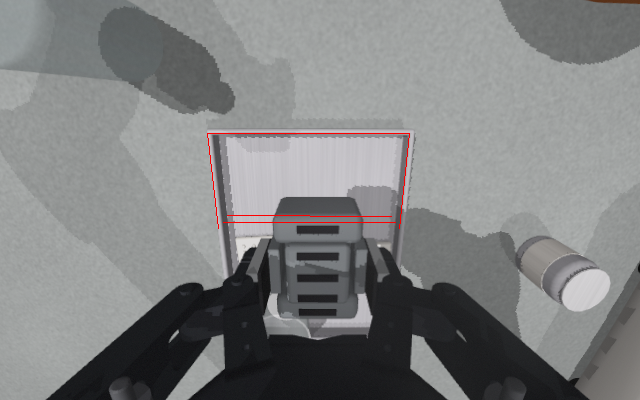

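The overlay of the estimated tray matches the rim (rows 132, columns 208–411), and the paddle edge lies below row 237, so the place below the cap is bare. I'll lower it.

```bash
python3 -m crank '[[[0,0,15,0,0,0,0.55],[0,0,40,0,0,0,0.55],[0,0,70,0,0,0,0.55],[0,0,95,0,0,0,0.55],[0,0,112,0,0,0,0.55],[0,0,122,0,0,0,0.55],[0,0,127,0,0,0,0.55],[0,0,129,0,0,0,0.55],[0,0,129,0,0,0,0.55]]]'; for i in 1 2; do python3 -m crank '[[[0,0,1,0,0,0,0.55],[0,0,2,0,0,0,0.55],[0,0,2,0,0,0,0.55]]]' | grep -E "tcp_p|ft_f"; done
```

```text
time_s: 16.52
tcp_pos: [621.3, 292.0, 30.7]
tcp_rot: [-0.0, 0.995, 0.102, 0.0]
ft_force: [-0.3, -0.4, -0.8]
gripper_width: 48.3
grip_force: 27.5
tcp_pos: [621.0, 291.9, 28.2]
ft_force: [0.9, -0.1, 0.3]
tcp_pos: [620.9, 291.9, 26.0]
ft_force: [-0.1, -0.1, 0.2]
```

```bash
python3 -m crank '[[[0,0,0.5,0,0,0,0.55],[0,0,1,0,0,0,0.55]]]' | grep -E "tcp_p|ft_f";python3 -m crank '[[[0,0,0.5,0,0,0,0.55],[0,0,0.7,0,0,0,0.55]]]' | grep -E "tcp_p|ft_f"
```

```text
tcp_pos: [621.0, 291.9, 25.1]
ft_force: [0.4, -0.3, -0.1]
tcp_pos: [621.0, 291.9, 24.4]
ft_force: [0.6, -0.2, 0.9]
```

```bash
python3 -m crank '[[[0,0,0.3,0,0,0,0.55],[0,0,0.5,0,0,0,0.55]]]' | grep -E "tcp_p|ft_f";python3 -m crank '[[[0,0,0.3,0,0,0,0.55],[0,0,0.5,0,0,0,0.55]]]' | grep -E "tcp_p|ft_f"
```

```text
tcp_pos: [621.0, 291.9, 23.9]
ft_force: [-0.6, -0.2, -0.3]
tcp_pos: [621.0, 291.9, 23.9]
ft_force: [-1.6, -1.0, 6.2]
```

It's standing on the floor (6 N). Next I'll release gradually, following the pads' swing downward.

```bash
python3 -m crank '[[[0,0,0,0,0,0,0.58],[0,0,0.2,0,0,0,0.59],[0,0,0.5,0,0,0,0.605],[0,0,0.8,0,0,0,0.62],[0,0,0.8,0,0,0,0.62]]]' 20; python3 -m crank '[[[0,0,0.3,0,0,0,0.635],[0,0,0.6,0,0,0,0.65],[0,0,0.9,0,0,0,0.665],[0,0,1.2,0,0,0,0.68],[0,0,1.2,0,0,0,0.68]]]'
```

```text
time_s: 18.9
tcp_pos: [621.1, 291.9, 22.9]
tcp_rot: [-0.0, 0.995, 0.102, 0.0]
ft_force: [-0.9, -0.0, 5.4]
gripper_width: 52.7
grip_force: 11.6
time_s: 19.52
tcp_pos: [621.2, 291.9, 21.6]
tcp_rot: [-0.0, 0.995, 0.102, 0.0]
ft_force: [-0.1, -0.9, 5.1]
gripper_width: 58.3
grip_force: 4.3
```

```bash
python3 -m crank '[[[0,0,0.3,0,0,0,0.7],[0,0,0.4,0,0,0,0.73],[0,0,0.4,0,0,0,0.77],[0,0,0.4,0,0,0,0.82],[0,0,0.4,0,0,0,0.85],[0,0,0.4,0,0,0,0.85]]]'; python3 -m crank '[[[0,0,-5,0,0,0,0.85],[0,0,-15,0,0,0,0.85],[0,0,-30,0,0,0,0.9],[0,0,-55,0,0,0,1],[0,0,-85,0,0,0,1],[0,0,-120,0,0,0,1],[0,0,-150,0,0,0,1],[0,0,-160,0,0,0,1],[0,0,-160,0,0,0,1]]]'; python3 look.py w6
```

```text
time_s: 20.27
tcp_pos: [621.0, 291.9, 21.0]
tcp_rot: [0.0, 0.995, 0.102, -0.0]
ft_force: [-0.4, 0.3, -0.7]
gripper_width: 72.5
grip_force: 0.0
time_s: 21.4
tcp_pos: [621.1, 292.1, 181.9]
tcp_rot: [-0.0, 0.995, 0.102, 0.001]
ft_force: [-0.7, 0.2, -0.8]
gripper_width: 85.4
grip_force: 0.0
[621.0654571  292.0573677  181.87097403] [[0.979, 0.203, 0.001], [0.203, -0.979, 0.001], [0.001, -0.001, -1.0]] [-0.65244563  0.22908733 -0.83998004] [-0.68  0.62  0.26  1.75 -0.21  0.8  -1.7 ] 21.4
cap [320.2, 183.5] 0.86 2988 ((318.0, 182.0), (60.0, 58.0), 90.0) [672.79842227 301.1143174  226.        ]
cap [618.1, 345.3] 0.67 6150 ((605.5, 324.0), (150.0, 67.0), 90.0) [622.1930236  141.48439841 226.        ]
cap [486.4, 386.6] 0.59 537 ((481.6340637207031, 386.55157470703125), (36.04479217529297, 20.611526489257812), 66.03751373291016) [587.01287463 198.60294109 226.        ]
tab_side [484.6, 385.0] 0.9 590 ((481.84478759765625, 385.8620300292969), (36.39628601074219, 20.983572006225586), 68.19859313964844) [587.94507674 200.01786022 226.        ]
tab_side [320.8, 185.0] 0.78 2985 ((317.5, 182.5), (61.0, 59.0), 90.0) [672.28944023 300.78571599 226.        ]
```

View pics/w6.png

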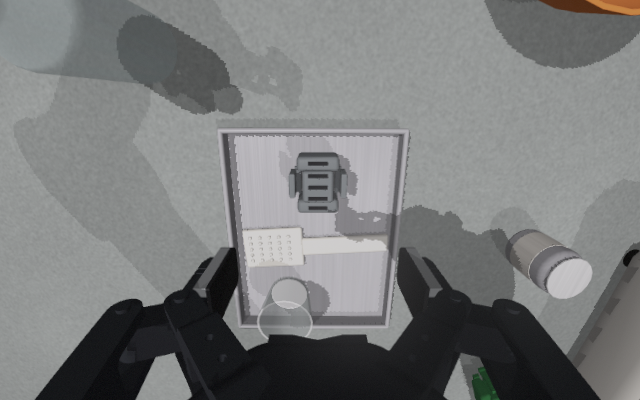

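The cap stands upright at (319,182) on the bare floor of the tray's free end, clear of the paddle, with the gripper well above it.

```bash
python3 -c "
from rig import *
print(finish_job())"
```

```text
the job is handed in; nothing more can be done
None
```

The steam cap is standing upright on the bare floor of the tray's free end, the gripper is clear of it, and I handed the job in at about 21 s; the result was not reported back.

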